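Level the work holder and snap the heat-sink cover onto the module

TASK

Use the ball-ended handle of the swivelling work holder to set the grey module case level and square to the holder's foot. Then fit the heat-sink cover on the open case and press it straight down until both side clips snap over it, and keep pressing it onto its seal with about 15 N: the job ends while you are still holding and pressing it, with the case still level and square. Leave the other things on the bench where they are, and never lean on the cover with a crushing force (60 N or more).

Things in the scene. Friction and masses are not known exactly. Their poses are not given: they have to be found in the camera images.
- foot: The holder's fixed foot: dark steel plate 150 x 170 x 14 mm. Origin on the bench under the swivel axis, z up; x is the direction in which the handle points (level) when the swivel is at 0. It does not move.
- swivel (a joint): Swivel of the holder about the vertical through the foot's origin, rad; 0 = case square to the foot, positive = anticlockwise seen from above; range -1 to 1. Stiff friction joint (0.5 N m), stays where it is left.
- tilt (a joint): Tilt of the module case about a horizontal axis (along the foot's y when the swivel is 0) that lies 78 mm above the bench on the swivel axis, rad; 0 = level, positive = handle raised; range -0.5 to 0.9. Stiff friction joint (0.7 N m), stays where it is left. The axis is carried in a fork 150 mm wide whose cheeks reach 88 mm above the bench.
- handle (a point): Centre of the black 26 mm diameter ball at the end of the holder's 8 mm steel handle rod. It lies 140 mm from the crossing point of the swivel and tilt axes and moves with the case; x points outward along the rod, y along the tilt axis. With the case level and square it is at 140 mm along the foot's x and 78 mm above the bench.
- seat (a point): Centre of the open top of the grey module case, at the top face of the black rubber seal on its rim (45 mm above the tilt axis, so 123 mm above the bench when level, above the foot's origin). z is out of the opening, x towards the handle, y towards clip_a. Case 70 (x) x 100 (y) mm outside, opening 60 x 90 mm, 36 mm deep, with a circuit board inside.
- cover: Loose clip-on cover, about 120 g, plug-down on the bench. Origin: centre of the plug's underside, z up. Grey plate 70 (x) x 100 (y) x 4 mm, its underside 20 mm above the origin; below it a round-bottomed plug 58 x 88 mm that enters the opening with 1 mm play each side. Fits either way round (half turn). Seated: origin 20 mm below the seat point, axes parallel to the seat's.
- heatsink (a point): Centre of the finned aluminium heat sink on top of the cover, by which it is gripped across x: 24 (x) x 52 (y) x 28 mm high, from 24 to 52 mm above the cover's origin; this point is 38 mm above that origin, axes as the cover's.
- clip_a (a joint): Spring clip at the case's +y end, 24 mm wide, with a sloped black nose reaching 3 mm over the cover plate's edge and up to 18 mm above the seal: how far it is pushed outward, m; 0 = at rest or snapped over the cover, up to 0.008.
- clip_b (a joint): The same clip at the case's -y end. The cover plate first touches the two noses about 14 mm above home; pushing past both takes about 8 to 15 N in all, then the force drops suddenly, and 1 to 2 mm further the plate sits on the seal.
- seal: Black rubber seal frame 70 x 100 mm, 3 mm high, on the case's rim, on which the cover plate rests when home. Moves with the case; its origin is the crossing point of the swivel and tilt axes, 78 mm above the bench.
- meter: Bystander, to be left alone: a black handheld multimeter lying on its back, 85 x 165 x 34 mm. Origin at the centre of its underside.
- spool: Bystander, to be left alone: a steel solder spool standing on end, 54 mm diameter, 40 mm high. Origin at the centre of its underside.
- driver: Bystander, to be left alone: a lying screwdriver, 170 mm long. Origin at the centre of its underside.
- battery: Bystander, to be left alone: a small black block battery lying flat, 26 x 48 x 17 mm. Origin at the centre of its underside.
- mouse: Bystander, to be left alone: a black computer mouse, 105 x 60 x 26 mm. Origin at the centre of its underside.
- board: Bystander, to be left alone: a bare green circuit board with parts on it, 90 x 130 mm, up to 18 mm high. Origin at the centre of its underside.
- partsbox: Bystander, to be left alone: a grey open three-pocket parts box, 90 x 120 x 35 mm. Origin at the centre of its underside.
Mind the look-alikes: they are no part of the job. What is shaped like the cover but pink or red is not meant.

How it is judged:
By the outcome, as a careful person would: the job done as asked, in the order asked, and still so for the second after the job is handed in, while the arm keeps its last pose, push and grip.
It also fails if it takes over 64 s, if anything falls off the work surface, if the arm or the gripper's body presses on something with over 40 N, if the wrist force passes 120 N, or if a joint passes its speed limit or range.

ROBOT

A 6-joint arm with a two-finger parallel gripper is mounted at the origin on the work surface. World frame = base frame: x ahead of the robot, y to its left, z up, the work surface at z = 0. Lengths are in m, angles in rad, forces in N, time in s.
With the tool pointing down it reaches from about 0.375 to 0.75 m from the base axis. Payload 9 kg.
Tool frame: the origin (TCP) lies on the front face of the gripper's body, between the roots of the fingers; the fingertips stand 73 mm ahead of it and the grasp point (between the pads) lies 54 mm ahead of it; x points along the fingers, z is the direction in which the jaws open and shut, and the axes are right-handed (so a half turn about x gives the same grasp; the last joint's range is limited). The gripper opens to 85 mm and grips with 20 to 120 N. Pads are 22 mm wide; open, the fingers measure 114 mm over their backs; the gripper's body (76 mm by 85 mm) begins 54 mm behind the grasp point. The pads swing forward as they close: fully open they stand 13 mm farther back than shut.
Start: joints at [1.016, 0.104, 0.097, 1.564, 0, 1.353], TCP at [0.198, 0.566, 0.304] pointing down, gripper open.
Joint ranges: [-2.99, 2.99], [-0.84, 1.86], [-1.1, 1.16], [-1.84, 2.11], [-1.51, 1.56], [-3.14, 3.14]. Speed limits (rad/s): [2.22, 2.22, 2.57, 3.14, 3.14, 3.14].

INTERFACE

Orientations are given as a 3x3 rotation matrix whose columns are the frame's x, y, z axes.
In Python, from station import r, snapshot, camera_model gives the robot as it stands.
- The arm moves only by the shell command python3 -m jog 'ROWS' [OPENING]. ROWS is JSON, a list of rows, each a list of 6 numbers: the shift along the tool's x, y, z in mm, then the turn, a rotation vector about the tool's x, y, z in degrees. In form: [[dx, dy, dz, wx, wy, wz], ...]. A call has 1 to 5 rows; each row is the pose to reach, as a shift and turn from the pose commanded when the call began, along the tool's axes at that moment; what a row does not reach only later rows make up. A row lasts 1/10 s, in which the tool goes at most 50 mm and 8.59 degrees, less where a joint would pass 70% of its speed; a pose out of reach is approached as far as the arm can. A call with a gripper value outside its range is refused whole. OPENING is the opening, from 0 (shut) to 1 (fully open), set as the call begins (- or left out, the last holds). The fingers move at their own pace and stop on an object; the grip force is fixed at half the most. Time passes only in rows, so rows that repeat a pose let the fingers close. It gives the time, the measured TCP pose, the force and the opening at its end, in the units of the state.
- r.read_state(): the state, without advancing time (a new reading comes with each control period).
- snapshot(name): name is "scene" or "top" or "wrist"; returns (picture, depth): 384x512x3 uint8, red, green, blue; 384x512 float32, m along the optical axis (not along the pixel's ray), 0 where there is no reading.
- camera_model(name): a dict with "fx", "fy", "cx", "cy" (pixels), "R" (3x3) and "t" (3): a world point X has camera coordinates R X + t. Camera axes: x right, y down, z forward; pixel columns grow to the right and rows downward; lengths in m; the calibration is good to about 2 mm. A picture is of the moment at which its call begins: read the wrist's pose just before it. camera_model takes no time and is no camera call; for the wrist camera it gives the pose at the moment of the call.
- r.sign_off(): hands the job in, once; it reports no verdict.
The state is a dict: "t": time; "qpos": joint angles; "qd": joint speeds; "effort": joint torques, N m; "ee_pos": TCP position; "ee_rot": TCP orientation; "force": force on the tool from outside, world axes, zero at the start; "wrist_torque": the same for the moment, N m; "grip_width": finger opening in m.
Only numpy, scipy, OpenCV 4.12 (cv2) and the standard library are available. Lean on these libraries where they do the work, as an engineer would, in place of code of your own. Each camera call takes 0.05 s, during which the arm holds its last target. There are 200 camera calls.

## Working session

There is one attempt and no reset: what is moved stays moved. The work goes in short steps, Python scripts to look and compute and a shell command to move; the robot and the scene stay as the last step left them, time stands still between calls to the robot, and variables do not carry over. Pictures are saved under pics/ and viewed, about 8 in all and at most 12, crops included, and the job is handed in when it is done.

```bash
ls; mkdir -p pics; python3 - <<'E'
from station import r,snapshot,camera_model
import cv2,numpy as np
s=r.read_state();print({k:np.round(v,3).tolist() for k,v in s.items()})
for n in("top","scene"):
    p,d=snapshot(n);np.savez(f"pics/{n}0.npz",p=p,d=d,**{k:np.array(v) for k,v in camera_model(n).items()})
    cv2.imwrite(f"pics/{n}0.png",cv2.resize(p[:,:,::-1],(768,576)))
    m=camera_model(n);print(n,m['fx'],-np.array(m['R']).T@m['t'])
E
```

```text
pics
{'t': 0.0, 'qpos': [1.016, 0.105, 0.096, 1.564, 0.0, 1.353], 'qd': [0.001, -0.0, 0.0, -0.001, 0.001, 0.001], 'effort': [-0.001, -55.694, 50.364, 0.017, -0.0, 0.0], 'ee_pos': [0.198, 0.566, 0.303], 'ee_rot': [[-0.001, -0.944, 0.33], [-0.001, 0.33, 0.944], [-1.0, 0.0, -0.001]], 'force': [1.174, 0.151, 0.407], 'wrist_torque': [-0.009, -0.017, 0.02], 'grip_width': 0.086}
top 464.6112227479154 [0.3281343  0.0085711  1.24673247]
scene 410.6663114540856 [ 1.15535807 -0.22646463  0.93979666]
```

View pics/top0.png

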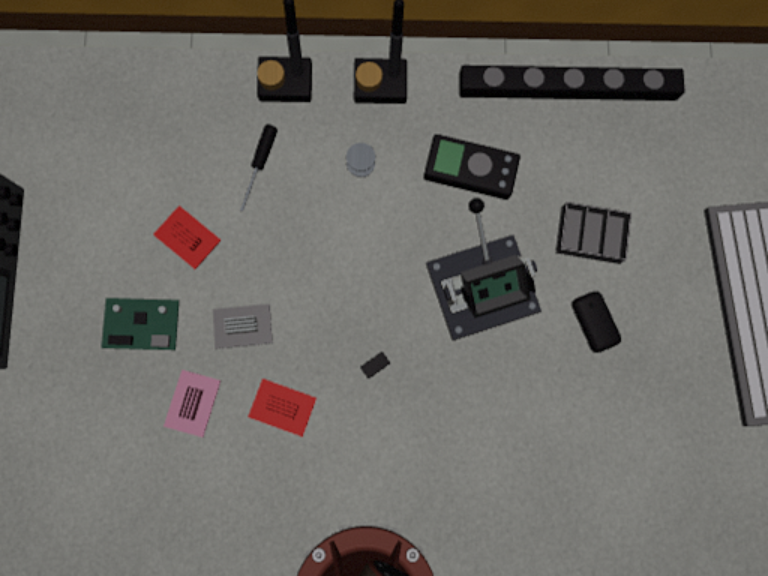

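View pics/scene0.png

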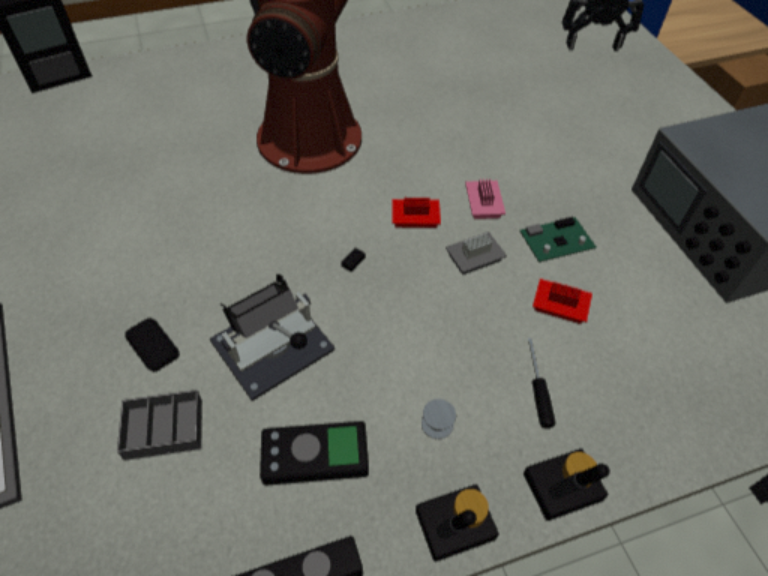

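Top view: holder's foot at about (485,287), ball at (476,205), the grey cover at (242,326) on the left, with red and pink look-alikes around it. Scene view: the same grey cover at (476,252), ball at (299,340). Next I measure these in 3D.

```bash
cat > h.py <<'E'
import numpy as np,cv2
def cloud(p,d,m):
    v,u=np.mgrid[:d.shape[0],:d.shape[1]]
    c=np.stack([(u-m['cx'])/m['fx']*d,(v-m['cy'])/m['fy']*d,d],-1)
    return (c-np.array(m['t']))@np.array(m['R'])   # R^T(c-t)
def load(n):
    z=np.load(f"pics/{n}.npz");return z['p'].astype(int),z['d'],cloud(z['p'],z['d'],z)
def sphere(P,r):
    from scipy.optimize import least_squares
    f=least_squares(lambda c:np.linalg.norm(P-c,axis=1)-r,P.mean(0)-[0,0,.005],loss='soft_l1',f_scale=.001)
    return f.x,np.sqrt(np.mean(f.fun**2))
def rect(P):
    (c,s,a)=cv2.minAreaRect((P[:,:2]*1000).astype(np.float32));return np.round(c,1),np.round(s,1),round(a,1)
E
python3 - <<'E'
from h import *
for n in("top0","scene0"):
    p,d,X=load(n);ok=d>0
    print(n,"bench z",np.median(X[...,2][ok&(abs(X[...,0]-.45)<.03)&(abs(X[...,1]-.1)<.03)]))
    sat=p.max(-1)-p.min(-1)
    # cover region
    m=ok&(abs(X[...,0]-.26)<.075)&(abs(X[...,1]-.255)<.075)&(sat<40)
    z=X[...,2]
    for lo,hi in((.016,.034),(.04,.06)):
        k=m&(z>lo)&(z<hi);
        if k.sum()>5:print("cover",lo,k.sum(),rect(X[k]),np.median(z[k]))
    # foot
    m=ok&(abs(X[...,0]-.33)<.13)&(abs(X[...,1]+.17)<.14)
    k=m&(z>.009)&(z<.019);print("foot",k.sum(),rect(X[k]),np.median(z[k]))
    k=m&(z>.025); Y=X[k]
    print("hist z",np.histogram(Y[:,2],bins=np.arange(.02,.18,.01)))
    # ball: dark, near
    pc={"top0":(476/1.5,205/1.5),"scene0":(299/1.5,340/1.5)}[n]
    v,u=np.mgrid[:384,:512]
    k=ok&(np.hypot(u-pc[0],v-pc[1])<8)&(p.max(-1)<45)
    print("ball",k.sum(),X[k].min(0),X[k].max(0),sphere(X[k],.013))
E
```

```text
top0 bench z 0.00034120612046605243
cover 0.016 37 (array([316.2, 263.1]), array([ 55.4, 136.8]), 31.2) 0.025595748756578184
cover 0.04 76 (array([320.1, 301.9]), array([22.3, 33.9]), 75.7) 0.0482261427819494
foot 94 (array([ 336.9, -149.6]), array([230.6, 183.2]), 20.7) 0.013988185605910787
hist z (array([0, 0, 0, 0, 0, 0, 0, 0, 0, 0, 0, 0, 0, 0, 0]), array([0.02, 0.03, 0.04, 0.05, 0.06, 0.07, 0.08, 0.09, 0.1 , 0.11, 0.12,
       0.13, 0.14, 0.15, 0.16, 0.17]))
ball 75 [ 0.63361865 -0.18420957  0.16039653] [ 0.65533401 -0.16114221  0.17607996] (array([ 0.64639179, -0.17252455,  0.16050679]), np.float64(0.0016645325674319927))
scene0 bench z -0.0023601872015536667
cover 0.016 9 (array([306.5, 283.3]), array([23.8, 51.1]), 74.5) 0.02692367620196737
foot 13 (array([407.1, -35. ]), array([14.5,  7.9]), 7.4) 0.01279373300113186
hist z (array([0, 0, 0, 0, 0, 0, 0, 0, 0, 0, 0, 0, 0, 0, 0]), array([0.02, 0.03, 0.04, 0.05, 0.06, 0.07, 0.08, 0.09, 0.1 , 0.11, 0.12,
       0.13, 0.14, 0.15, 0.16, 0.17]))
ball 111 [ 0.54286697 -0.18498635  0.0092516 ] [ 0.66180685 -0.14609746  0.17353343] (array([ 0.64807105, -0.17255317,  0.15870414]), np.float64(0.040005554730492894))
```

```bash
python3 - <<'E'
from h import *
p,d,X=load("top0");q,e,Y=load("scene0")
def at(X,u,v): return X[int(v/1.5),int(u/1.5)].round(3)
print("cover at",at(X,242,326),at(Y,476,252),"case",at(X,495,290),"foot corners",[at(X,*c) for c in((430,263),(512,240),(537,309),(457,336))])
c0=at(X,242,326);f0=np.mean([at(X,*c) for c in((430,263),(512,240),(537,309),(457,336))],0)
for n,p,d,X in(("top",p,d,X),("scene",q,e,Y)):
    z=X[...,2];ok=d>0;sat=p.max(-1)-p.min(-1)
    m=ok&(np.hypot(X[...,0]-c0[0],X[...,1]-c0[1])<.08)&(sat<25)
    for lo,hi in((.018,.03),(.045,.06)):
        k=m&(z>lo)&(z<hi);print(n,"cover",k.sum(),rect(X[k]),np.median(z[k]))
    m=ok&(np.hypot(X[...,0]-f0[0],X[...,1]-f0[1])<.125)
    k=m&(z>.009)&(z<.019);print("foot",k.sum(),rect(X[k]),np.median(z[k]))
    k=m&(z>.025);print(np.histogram(z[k],bins=np.arange(.02,.18,.01))[0])
for nm,(u,v) in dict(meter=(472,166),spool=(361,157),driver=(262,150),batt=(375,365),mouse=(597,322),board=(140,325),box=(593,232),red1=(187,237),red2=(282,407),pink=(192,403)).items(): print(nm,at(load("top0")[2],u,v))
E
```

```text
cover at [0.459 0.216 0.051] [0.479 0.212 0.038] case [ 0.522 -0.217  0.077] foot corners [array([ 0.581, -0.111,  0.01 ]), array([ 0.625, -0.263,  0.009]), array([ 0.497, -0.304,  0.017]), array([ 0.448, -0.158,  0.013])]
top cover 808 (array([462.9, 220.4]), array([ 70.6, 100.4]), 6.0) 0.02463689457547555
top cover 124 (array([462.9, 220.4]), array([24.5, 52.1]), 6.2) 0.052234207592511225
foot 1589 (array([ 548.4, -203.1]), array([169.5, 203.5]), 18.4) 0.014501408682538243
[  0  72  22   5  38 223 440 347 163 176 206 173  26  12  48]
scene cover 430 (array([465.4, 220.7]), array([ 74. , 102.3]), 5.8) 0.021786355305042956
scene cover 116 (array([466. , 219.6]), array([26.9, 53.6]), 5.7) 0.048775476772906945
foot 1248 (array([ 542.8, -207.8]), array([151.3, 170.7]), 18.1) 0.012005444806546438
[ 34 754  25  25  29  52 322 186 225 265 266  94   8   2  49]
meter [ 0.757 -0.186  0.037]
spool [0.771 0.016 0.04 ]
driver [0.784 0.197 0.027]
batt [ 0.396 -0.014  0.017]
mouse [ 0.475 -0.408  0.025]
board [0.465 0.405 0.004]
box [ 0.645 -0.414  0.006]
red1 [0.614 0.319 0.049]
red2 [0.322 0.145 0.031]
pink [0.329 0.296 0.041]
```

```bash
python3 - <<'E'
from h import *
from scipy.optimize import least_squares
B=np.array([.6464,-.1725,.1605])
for n in("top0","scene0"):
    p,d,X=load(n);z=X[...,2]
    k=(d>0)&(np.hypot(X[...,0]-.545,X[...,1]+.206)<.122)&(z>.009)&(z<.019)
    k=cv2.morphologyEx(k.astype(np.uint8),cv2.MORPH_OPEN,np.ones((3,3)))
    nn,l,st,_=cv2.connectedComponentsWithStats(k);print(n,sorted(st[1:,4])[-4:])
    k=l>0; P=X[k][:,:2]
    h=cv2.convexHull((P*1000).astype(np.float32))[:,0]
    print(rect(P), cv2.approxPolyDP(h,12,True)[:,0].round().tolist())
    # rod: points between
    k=(d>0)&(np.hypot(X[...,0]-.545,X[...,1]+.206)<.12)&(z>.1)&(X[...,0]>.585)&(z<.165)
    R=X[k];R=R[np.hypot(*(R[:,:2]-B[:2]).T)>.016]
    if len(R)>3:
        c=R.mean(0);v=np.linalg.svd(R-c)[2][0];v*=np.sign(v[0]);print("rod",len(R),c,v,np.degrees([np.arctan2(v[1],v[0]),np.arcsin(v[2])]))
        w=B-c;print("to ball az",np.degrees([np.arctan2(w[1],w[0]),np.arctan2(w[2]-.004,np.hypot(*w[:2]))]))
E
```

```text
top0 [np.int32(28), np.int32(221), np.int32(484), np.int32(653)]
(array([ 539.5, -207. ]), array([150.7, 169.5]), 18.6) [[632.0, -265.0], [583.0, -105.0], [445.0, -150.0], [495.0, -307.0]]
rod 73 [ 0.60793702 -0.18432855  0.13558576] [0.766486   0.25780082 0.5882499 ] [18.58991269 36.03291424]
to ball az [17.09427853 27.46217862]
scene0 [np.int32(9), np.int32(1109)]
(array([ 544.5, -207.7]), array([146.2, 169.8]), 18.4) [[501.0, -301.0], [631.0, -265.0], [589.0, -111.0], [538.0, -121.0], [491.0, -278.0]]
rod 37 [ 0.60965658 -0.18725582  0.13274867] [0.80096157 0.22826021 0.55349602] [15.90663636 33.60718692]
to ball az [21.87993828 30.95732253]
```

```bash
python3 -m jog '[[0,0,0,8,0,0],[0,60,-50,16,0,0],[0,90,-90,24,0,0],[0,90,-140,27,0,0],[0,90,-190,27,0,0]]' 1
```

```text
t: 0.6
ee_pos: [0.0579, 0.4359, 0.3031]
ee_rot: [[-0.001, -0.691, 0.723], [-0.001, 0.723, 0.691], [-1.0, -0.0, -0.001]]
force: [0.6, -0.4, 2.3]
grip_width: 0.0854
```

```bash
python3 - <<'E'
from station import r,camera_model
import numpy as np
s=r.read_state();print(np.degrees(s['qpos']).round(1))
m=camera_model("wrist");R=np.array(m['R']);T=np.array(s['ee_rot'])
print("cam in tool",T.T@(-R.T@m['t']-s['ee_pos']),(T.T@R.T).round(3),m['fx'])
# move: to TCP target with yaw
yaw=np.radians(-71.4);p=np.array([.54,-.15,.36])
Z=np.array([np.cos(yaw),np.sin(yaw),0]);Xx=np.array([0,0,-1.]);G=np.c_[Xx,np.cross(Z,Xx),Z]
from scipy.spatial.transform import Rotation as Q
print(T.T@(p-s['ee_pos'])*1000,np.degrees(Q.from_matrix(T.T@G).as_rotvec()))
E
```

```text
[ 65.3 -22.3 -20.4  92.    0.  111.6]
cam in tool [-0.06904272  0.06783056  0.00047678] [[ 0.002 -0.265  0.964]
 [-0.001 -0.964 -0.265]
 [ 1.    -0.    -0.002]] 289.1561977738947
[ -56.69829888 -756.73230899  -56.20500874] [ 1.15092345e+02 -2.79064874e-02  6.03641336e-02]
```

```bash
python3 -m jog '[[-12,-40,18,8.5,0,0],[-24,-81,37,17,0,0],[-36,-122,56,25.5,0,0],[-48,-163,75,34,0,0],[-57,-204,94,42.5,0,0]]'
python3 -m jog '[[0,-38,30,8.5,0,0],[0,-76,60,17,0,0],[0,-114,90,25.5,0,0],[0,-152,120,34,0,0],[0,-190,150,42.5,0,0]]'
```

```text
t: 1.1
ee_pos: [0.27, 0.3537, 0.3616]
ee_rot: [[0.001, -0.015, 1.0], [0.001, 1.0, 0.015], [-1.0, 0.001, 0.001]]
force: [-0.1, 0.9, -0.2]
grip_width: 0.0855
t: 1.6
ee_pos: [0.4233, 0.1661, 0.3607]
ee_rot: [[0.0, 0.665, 0.747], [0.0, 0.747, -0.665], [-1.0, 0.0, -0.0]]
force: [1.2, 0.5, 0.3]
grip_width: 0.0853
```

```bash
python3 -m jog '[[0,-23,40,6,0,0],[0,-46,80,12,0,0],[0,-69,120,18,0,0],[0,-92,160,24,0,0],[0,-115,200,29.7,0,0]]'
python3 -m jog '[[0,0,40,0,0,0],[0,0,80,0,0,0],[0,0,128,0,0,0],[0,0,128,0,0,0]]'
cat > wl.py <<'E'
import sys,time
from station import r,snapshot,camera_model
from h import *
def wrist(name):
    m=camera_model("wrist");p,d=snapshot("wrist")
    np.savez(f"pics/{name}.npz",p=p,d=d,**{k:np.array(v) for k,v in m.items()})
    cv2.imwrite(f"pics/{name}.png",cv2.resize(p[:,:,::-1],(768,576)))
    return p.astype(int),d,cloud(p,d,m)
E
python3 -c "
from wl import *
print(r.read_state()['ee_pos']);wrist('w1')"
```

```text
t: 2.1
ee_pos: [0.497, -0.0524, 0.3607]
ee_rot: [[-0.0, 0.947, 0.321], [0.0, 0.321, -0.947], [-1.0, 0.0, -0.0]]
force: [0.9, 0.5, 0.2]
grip_width: 0.085
t: 2.5
ee_pos: [0.5391, -0.1762, 0.3584]
ee_rot: [[-0.003, 0.947, 0.322], [0.0, 0.322, -0.947], [-1.0, -0.002, -0.001]]
force: [0.1, 0.7, -0.1]
grip_width: 0.0855
[ 0.53911623 -0.17615315  0.35840821]
```

View pics/w1.png

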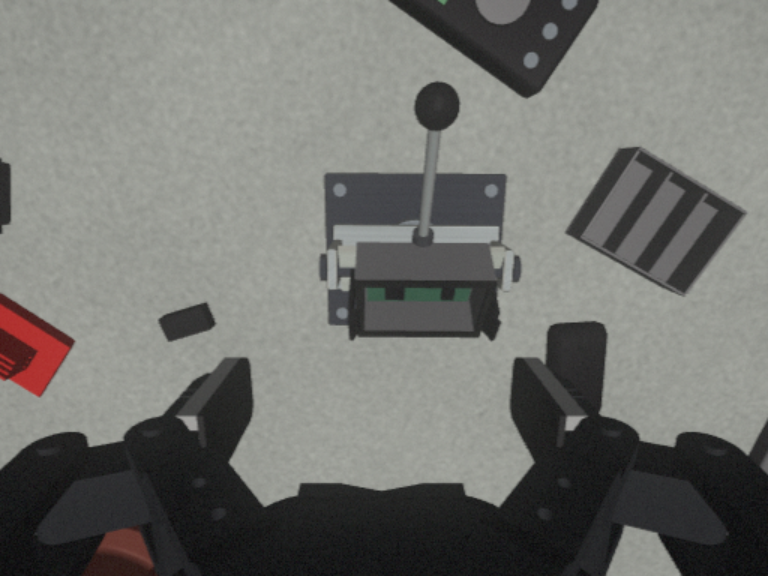

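The wrist view shows the foot, with its top edge at row 175 and columns 325–505. The case is tilted open toward the robot, the ball is at (437,105), and the fork bar slopes only slightly relative to the foot edge.

```bash
python3 - <<'E'
from h import *
p,d,X=load("w1");z=X[...,2];v,u=np.mgrid[:384,:512]
g=lambda a,b,c,e:(u>a/1.5)&(u<b/1.5)&(v>c/1.5)&(v<e/1.5)&(d>0)
k=g(320,512,165,340)&(z>.009)&(z<.019);print("foot",k.sum(),rect(X[k]),np.median(z[k]))
# far foot edge line
L=np.array([X[np.where(k[:,c])[0].min(),c,:2] for c in range(222,333,3) if k[:,c].any()])
f=np.polyfit(L[:,1],L[:,0],1);print("edge normal yaw",np.degrees(np.arctan(-f[0])),"resid",np.std(np.polyval(f,L[:,1])-L[:,0]))
k=g(400,475,70,140)&(p.max(-1)<50)&(z>.1);B,e=sphere(X[k],.013);print("ball",k.sum(),B,e)
k=g(415,445,140,228)&(z>.05);R=X[k];c=R.mean(0);w=np.linalg.svd(R-c)[2][0];w*=np.sign(w[0]);print("rod",len(R),c,np.degrees([np.arctan2(w[1],w[0]),np.arcsin(w[2])]))
# front wall of case (outer face plane, px 360-490,248-275)
k=g(362,488,250,275);R=X[k];c=R.mean(0);n=np.linalg.svd(R-c)[2][2];n*=np.sign(n[2]);print("wall",c,n,"yaw,elev",np.degrees([np.arctan2(n[1],n[0]),np.arcsin(n[2])]))
E
```

```text
foot 4190 (array([ 538. , -207.4]), array([147.7, 170.5]), 18.7) 0.013109657919529626
edge normal yaw 18.360812614405855 resid 0.003320188176192365
ball 415 [ 0.64559573 -0.17211352  0.15947432] 0.00048030748990974723
rod 464 [ 0.60355768 -0.18558236  0.13240685] [17.95498592 35.22343175]
wall [ 0.5510505  -0.20494197  0.11856452] [0.77071586 0.255251   0.58381845] yaw,elev [18.32419424 35.71956298]
```

```bash
python3 -m jog '[[0,40,12,0,0,0],[30,80,24,0,0,0],[70,102,30,0,0,0],[110,102,30,0,0,0],[147,102,30,0,0,0]]' 1
python3 -m jog '[[0,0,0,0,0,0],[0,0,0,0,0,0],[0,0,0,0,0,0],[0,0,0,0,0,0],[0,0,0,0,0,0]]' 0.2
python3 -m jog '[[0,0,0,0,0,0],[0,0,0,0,0,0],[0,0,0,0,0,0]]'
```

```text
t: 3.05
ee_pos: [0.6448, -0.165, 0.2115]
ee_rot: [[-0.001, 0.945, 0.327], [0.001, 0.327, -0.945], [-1.0, -0.001, -0.001]]
force: [-0.2, 0.9, -0.7]
grip_width: 0.0854
t: 3.55
ee_pos: [0.6463, -0.1676, 0.2175]
ee_rot: [[0.006, 0.946, 0.325], [-0.003, 0.325, -0.946], [-1.0, 0.004, 0.005]]
force: [2.4, -1.7, 6.8]
grip_width: 0.023
t: 3.85
ee_pos: [0.6463, -0.1676, 0.2175]
ee_rot: [[0.006, 0.946, 0.325], [-0.003, 0.325, -0.946], [-1.0, 0.004, 0.004]]
force: [1.9, -2.1, 7.2]
grip_width: 0.0232
```

```bash
python3 -m jog '[[0,0,0,0,0,0],[0,0,0,0,0,0],[3,0,2,0,0,0],[6,0,4,0,0,0],[6,0,4,0,0,0]]' 0.7
python3 -m jog '[[0,0,0,0,0,0],[0,0,0,0,0,0],[0,0,0,0,0,0],[0,0,0,0,0,0],[0,0,0,0,0,0]]' 0.2
```

```text
t: 4.35
ee_pos: [0.6457, -0.1705, 0.2069]
ee_rot: [[-0.001, 0.946, 0.325], [0.001, 0.325, -0.946], [-1.0, -0.001, -0.001]]
force: [-1.3, 0.2, -0.1]
grip_width: 0.0602
t: 4.85
ee_pos: [0.6461, -0.1701, 0.2081]
ee_rot: [[0.0, 0.945, 0.326], [0.001, 0.326, -0.945], [-1.0, 0.0, -0.0]]
force: [-1.1, 3.3, 2.5]
grip_width: 0.0235
```

```bash
python3 -m jog '[[16,10,0,0,0,0],[34,18,0,0,0,0],[50,22.5,0,0,0,0],[66,25,0,0,0,0],[81.5,26,0,0,0,0]]'
python3 -m jog '[[0,0,0,0,0,0],[0,0,0,0,0,0],[0,0,0,0,0,0]]'
```

```text
t: 5.35
ee_pos: [0.6708, -0.1622, 0.1265]
ee_rot: [[-0.0, 0.946, 0.326], [-0.001, 0.326, -0.946], [-1.0, -0.0, 0.001]]
force: [-5.8, -1.3, 7.2]
grip_width: 0.0232
t: 5.65
ee_pos: [0.6705, -0.162, 0.1265]
ee_rot: [[-0.0, 0.946, 0.326], [0.0, 0.326, -0.946], [-1.0, -0.0, -0.0]]
force: [1.0, -0.2, -4.4]
grip_width: 0.0232
```

```bash
python3 -m jog '[[0,0,0,0,0,0],[0,0,0,0,0,0],[0,0,0,0,0,0],[-20,0,0,0,0,0],[-60,0,0,0,0,0]]' 1
python3 -m jog '[[-45,0,0,0,0,0],[-90,-30,-5,0,0,0],[-130,-75,-15,0,0,0],[-155,-125,-26,0,0,0],[-155,-130,-26,0,0,0]]'
python3 - <<'E'
from wl import *
print(r.read_state()['qd'].round(3) if hasattr(r.read_state()['qd'],'round') else '')
p,d,X=wrist('w2');z=X[...,2]
m=(d>0)&(np.hypot(X[...,0]-.538,X[...,1]+.207)<.11)
print(np.histogram(z[m],bins=np.arange(.0,.17,.01))[0])
k=m&(z>.009)&(z<.019);print("foot",rect(X[k]),np.median(z[k]))
rim=m&(z>.115)&(z<.13)&(np.hypot(X[...,0]-.538,X[...,1]+.207)<.075)
P=X[rim];c=np.median(P,0);n=np.linalg.svd(P-P.mean(0))[2][2];n*=np.sign(n[2])
u=np.radians(18.5);print("rim",len(P),P.mean(0),rect(P),"tilt x,y deg",np.degrees([n@[np.cos(u),np.sin(u),0],n@[-np.sin(u),np.cos(u),0]]))
k=(np.hypot(X[...,0]-.671,X[...,1]+.163)<.025)&(z>.06)&(p.max(-1)<50);print("ball",k.sum(),sphere(X[k],.013) if k.sum()>20 else '')
E
```

```text
t: 6.15
ee_pos: [0.6689, -0.1612, 0.1835]
ee_rot: [[-0.006, 0.946, 0.325], [0.003, 0.326, -0.946], [-1.0, -0.004, -0.004]]
force: [0.3, -0.9, -0.4]
grip_width: 0.0853
t: 6.65
ee_pos: [0.5376, -0.1799, 0.3452]
ee_rot: [[0.004, 0.946, 0.325], [-0.003, 0.325, -0.946], [-1.0, 0.003, 0.004]]
force: [-0.0, 0.9, 0.6]
grip_width: 0.0853
[-0.266 -0.569 -0.437  0.14   0.006 -0.257]
[ 762 4487   25  290    4    7   26   54 2957 2537  528  636 1448  434
   34    0]
foot (array([ 538.8, -207.4]), array([147.9, 170.3]), 18.5) 0.01313512938905844
rim 1787 [ 0.53971926 -0.21013056  0.12144976] (array([ 536.8, -208.1]), array([ 70.9, 110.9]), 19.4) tilt x,y deg [-1.59132173 -0.17796209]
ball 200 (array([ 0.66997339, -0.16090973,  0.08120686]), np.float64(0.0005023384712832045))
```

View pics/w2.png

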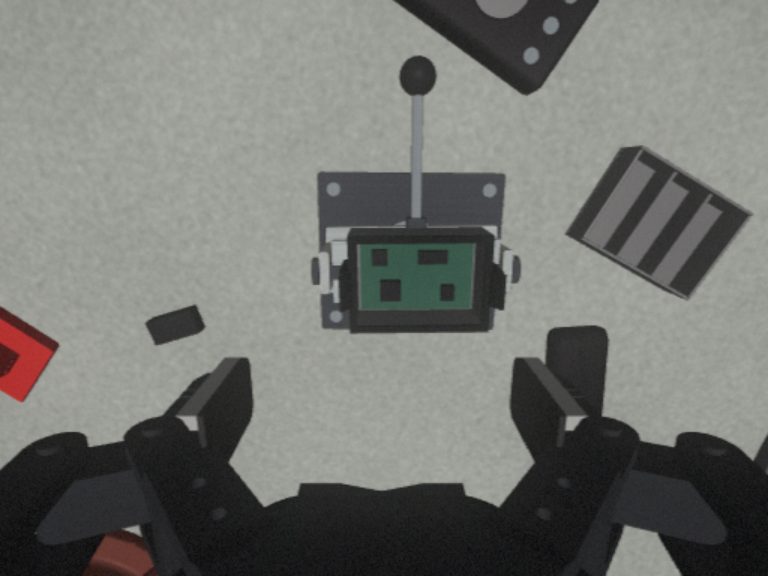

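The case now looks nearly level: rim at about (350–492, 230–330), ball at (418,75). The arm was still moving for that picture, so I measure again at rest.

```bash
python3 -m jog '[[0,0,0,0,0,0],[0,0,0,0,0,0],[0,0,0,0,0,0]]'
cat > chk.py <<'E'
from wl import *
def chk(name):
    p,d,X=wrist(name);z=X[...,2]
    m=(d>0)&(np.hypot(X[...,0]-.538,X[...,1]+.207)<.11)
    k=m&(z>.009)&(z<.019);print("foot",rect(X[k]),np.median(z[k]))
    a=np.radians(18.5);ex=np.array([np.cos(a),np.sin(a),0]);ey=np.array([-np.sin(a),np.cos(a),0])
    D=X-np.array([.538,-.207,0]);x=D@ex;y=D@ey
    rim=m&(z>.112)&(z<.135)&(abs(x)<.034)&(abs(y)<.049)&((abs(x)>.031)|(abs(y)>.046))
    P=X[rim]
    for _ in range(3):
        A=np.c_[x[rim],y[rim],np.ones(rim.sum())];f=np.linalg.lstsq(A,z[rim],rcond=None)[0];res=z[rim]-A@f
        rim[rim]=abs(res)<.002
    print("rim",rim.sum(),"tilt deg",np.degrees(-f[0]*-1),np.degrees(f[1]),"z0",f[2],res.std())
    # inner opening: board green region edges / outer rim rect
    o=m&(z>.118)&(z<.128)&(abs(x)<.042)&(abs(y)<.053);print("outer",rect(X[o]),o.sum())
    g=m&(p[...,1]>p[...,0]+12)&(z>.07);print("pcb",rect(X[g]))
    k=(np.hypot(X[...,0]-.671,X[...,1]+.163)<.025)&(z>.06)&(p.max(-1)<50)
    if k.sum()>20:
        B,e=sphere(X[k],.013);b=B[:2]-[.538,-.207];print("ball",B,e,"az",np.degrees(np.arctan2(b[1],b[0])),np.hypot(*b))
    R=X[m&(x>.055)&(x<.12)&(abs(y)<.01)&(z>.06)];c=R.mean(0);w=np.linalg.svd(R-c)[2][0];w*=np.sign(w[0]);print("rod",len(R),c,np.degrees([np.arctan2(w[1],w[0]),np.arcsin(w[2])]))
E
python3 -c "
from chk import *
print(r.read_state()['ee_pos']);chk('w3')"
```

```text
t: 7.0
ee_pos: [0.5397, -0.1795, 0.3403]
ee_rot: [[-0.001, 0.945, 0.326], [0.001, 0.326, -0.945], [-1.0, -0.001, -0.001]]
force: [0.0, -0.4, 0.2]
grip_width: 0.0854
[ 0.53972896 -0.17946184  0.34030841]
foot (array([ 538.6, -207.4]), array([148.5, 170.1]), 18.5) 0.013136061996949572
rim 770 tilt deg 1.7938304191671641 0.059901925012695985 z0 0.12213170149317344 0.0007079085788511832
outer (array([ 536.8, -207.6]), array([ 70.6, 105.3]), 19.5) 1633
pcb (array([ 537.9, -208.8]), array([59.1, 87. ]), 19.8)
ball [ 0.66999238 -0.16097775  0.08116364] 0.0005224617348977022 az 19.222313438817135 0.1397856774744442
rod 390 [ 0.61714946 -0.17942858  0.08374535] [1.94961060e+01 1.43335742e-02]
```

```bash
python3 -m jog '[[0,48,10,0,0,0],[20,95,20,0,0,0],[65,129,26,0,0,0],[110,129,26,0,0,0],[155,129,26,0,0,0]]' 1
python3 -m jog '[[40,0,0,0,0,0],[59,0,0,0,0,0],[59,0,0,0,0,0],[59,0,0,0,0,0]]' 0.7
python3 -m jog '[[0,0,0,0,0,0],[0,0,0,0,0,0],[0,0,0,0,0,0],[0,0,0,0,0,0],[0,0,0,0,0,0]]' 0.2
python3 -m jog '[[2,0,1,0,0,0],[4,0,2,0,0,0],[5.5,0,2.5,0,0,0],[5.5,0,2.5,0,0,0],[5.5,0,2.5,0,0,0]]'
```

```text
t: 7.55
ee_pos: [0.6707, -0.1612, 0.1826]
ee_rot: [[-0.001, 0.945, 0.327], [0.001, 0.327, -0.945], [-1.0, -0.001, -0.001]]
force: [0.4, -0.6, -0.1]
grip_width: 0.0854
t: 7.95
ee_pos: [0.6699, -0.162, 0.1274]
ee_rot: [[-0.0, 0.945, 0.326], [0.0, 0.326, -0.945], [-1.0, -0.0, -0.001]]
force: [0.3, -0.5, 0.3]
grip_width: 0.0603
t: 8.45
ee_pos: [0.6706, -0.1625, 0.1287]
ee_rot: [[0.003, 0.945, 0.326], [-0.001, 0.326, -0.945], [-1.0, 0.002, 0.001]]
force: [3.3, 0.8, 5.2]
grip_width: 0.0236
t: 8.95
ee_pos: [0.671, -0.1637, 0.122]
ee_rot: [[0.001, 0.945, 0.326], [0.002, 0.326, -0.945], [-1.0, 0.002, -0.001]]
force: [3.8, 5.2, 3.0]
grip_width: 0.0234
```

```bash
python3 -m jog '[[0,0,0,0,0,0],[0,0,0,0,0,0],[0,0,0,0,0,0],[-25,0,0,0,0,0],[-65,0,0,0,0,0]]' 1
python3 -m jog '[[-45,0,0,0,0,0],[-90,-30,-5,0,0,0],[-130,-75,-15,0,0,0],[-155,-125,-26,0,0,0],[-155,-130,-26,0,0,0]]'
python3 -m jog '[[0,0,0,0,0,0],[0,0,0,0,0,0],[0,0,0,0,0,0]]'
python3 -c "
from chk import *
print(r.read_state()['ee_pos']);chk('w4')"
```

```text
t: 9.45
ee_pos: [0.6687, -0.1641, 0.184]
ee_rot: [[-0.006, 0.946, 0.325], [0.002, 0.325, -0.946], [-1.0, -0.005, -0.004]]
force: [0.7, 0.2, -0.0]
grip_width: 0.0855
t: 9.95
ee_pos: [0.5373, -0.1828, 0.3451]
ee_rot: [[0.003, 0.946, 0.325], [-0.002, 0.325, -0.946], [-1.0, 0.002, 0.003]]
force: [-0.1, -0.7, 0.2]
grip_width: 0.0853
t: 10.25
ee_pos: [0.5395, -0.1823, 0.3409]
ee_rot: [[-0.001, 0.945, 0.326], [0.001, 0.326, -0.945], [-1.0, -0.001, -0.001]]
force: [0.7, -0.6, 0.3]
grip_width: 0.0853
[ 0.53950343 -0.18231581  0.3408615 ]
foot (array([ 538.5, -207.3]), array([148.7, 170.1]), 18.4) 0.013105943572596559
rim 677 tilt deg -1.2430374902179242 0.14753813959047182 z0 0.12241470116700362 0.0005713118462139594
outer (array([ 539.1, -207. ]), array([ 69.8, 105.3]), 18.5) 1579
pcb (array([ 530.8, -189.1]), array([ 53.1, 128.3]), 19.1)
ball [ 0.6704691  -0.16254507  0.07383022] 0.0005194213102819292 az 18.551093628928978 0.13972939483976818
rod 381 [ 0.6168439  -0.18058471  0.07942004] [18.64398202 -2.66292204]
```

```bash
python3 -m jog '[[0,48,10,0,0,0],[20,95,20,0,0,0],[65,130,24,0,0,0],[110,130,24,0,0,0],[155,130,24,0,0,0]]' 1
python3 -m jog '[[40,0,0,0,0,0],[68,0,0,0,0,0],[68,0,0,0,0,0],[68,0,0,0,0,0]]' 0.7
python3 -m jog '[[0,0,0,0,0,0],[0,0,0,0,0,0],[0,0,0,0,0,0],[0,0,0,0,0,0],[0,0,0,0,0,0]]' 0.2
python3 -m jog '[[-1.5,0,0,0,0,0],[-3,0,0,0,0,0],[-3,0,0,0,0,0],[-3,0,0,0,0,0]]'
```

```text
t: 10.8
ee_pos: [0.671, -0.1615, 0.1828]
ee_rot: [[-0.002, 0.945, 0.327], [0.001, 0.327, -0.945], [-1.0, -0.001, -0.001]]
force: [-0.6, -0.1, -0.3]
grip_width: 0.0855
t: 11.2
ee_pos: [0.6699, -0.1623, 0.1185]
ee_rot: [[-0.001, 0.945, 0.326], [0.001, 0.326, -0.945], [-1.0, -0.001, -0.001]]
force: [0.8, -0.6, 1.0]
grip_width: 0.0597
t: 11.7
ee_pos: [0.6709, -0.1633, 0.1204]
ee_rot: [[0.003, 0.946, 0.326], [-0.001, 0.326, -0.946], [-1.0, 0.003, 0.002]]
force: [4.6, -0.7, 3.7]
grip_width: 0.0231
t: 12.1
ee_pos: [0.6708, -0.1628, 0.1217]
ee_rot: [[0.002, 0.945, 0.326], [0.0, 0.326, -0.945], [-1.0, 0.002, 0.001]]
force: [7.9, -0.9, -2.8]
grip_width: 0.0232
```

```bash
python3 -m jog '[[-1,0,0,0,0,0],[-2,0,0,0,0,0],[-2,0,0,0,0,0],[-2,0,0,0,0,0]]'
python3 -m jog '[[0,0,0,0,0,0],[0,0,0,0,0,0],[0,0,0,0,0,0],[-25,0,0,0,0,0],[-65,0,0,0,0,0]]' 1
python3 -m jog '[[-45,0,0,0,0,0],[-90,-30,-5,0,0,0],[-130,-75,-15,0,0,0],[-155,-125,-26,0,0,0],[-155,-130,-26,0,0,0]]'
python3 -m jog '[[0,0,0,0,0,0],[0,0,0,0,0,0],[0,0,0,0,0,0]]'
python3 -c "
from chk import *
print(r.read_state()['ee_pos']);chk('w5')"
```

```text
t: 12.5
ee_pos: [0.6708, -0.1628, 0.1235]
ee_rot: [[0.002, 0.945, 0.326], [0.0, 0.326, -0.945], [-1.0, 0.002, 0.001]]
force: [9.1, -1.3, -4.5]
grip_width: 0.0232
t: 13.0
ee_pos: [0.668, -0.162, 0.1861]
ee_rot: [[-0.006, 0.946, 0.326], [0.003, 0.326, -0.946], [-1.0, -0.005, -0.005]]
force: [0.2, -0.1, 0.3]
grip_width: 0.0855
t: 13.5
ee_pos: [0.5366, -0.1806, 0.3472]
ee_rot: [[0.003, 0.946, 0.325], [-0.002, 0.325, -0.946], [-1.0, 0.002, 0.003]]
force: [0.1, -0.6, -0.3]
grip_width: 0.0851
t: 13.8
ee_pos: [0.5388, -0.1803, 0.3428]
ee_rot: [[-0.001, 0.945, 0.326], [0.001, 0.326, -0.945], [-1.0, -0.001, -0.001]]
force: [-0.2, 0.1, -0.6]
grip_width: 0.0856
[ 0.53882853 -0.18031925  0.34284671]
foot (array([ 538.4, -207.6]), array([149.1, 170.3]), 18.5) 0.013125379597216812
rim 641 tilt deg -0.5303122250401034 0.26329676546204034 z0 0.12248506100337758 0.0005523958677731321
outer (array([ 538.4, -207. ]), array([ 70.2, 105.7]), 19.0) 1595
pcb (array([ 539.6, -208.2]), array([58.6, 87.1]), 19.0)
ball [ 0.67028533 -0.16181496  0.07580524] 0.0005267197276070861 az 18.85875943476877 0.13978946778562482
rod 372 [ 0.61577964 -0.18046456  0.08067489] [19.06615494 -1.10545263]
```

```bash
python3 -m jog '[[4,7,-45,-8.5,0,0],[8,14,-90,-17,0,0],[12,20,-135,-25.5,0,0],[16,27,-180,-34,0,0],[20,33,-225,-42.5,0,0]]'
python3 -m jog '[[4,28,-23,-8.5,0,0],[8,56,-46,-17,0,0],[12,84,-69,-25.5,0,0],[16,112,-92,-34,0,0],[20,139,-115,-34.8,0,0]]'
python3 -m jog '[[0,0,0,0,0,0],[0,0,0,0,0,0],[0,0,0,0,0,0]]'
python3 - <<'E'
from wl import *
s=r.read_state();T=np.array(s['ee_rot'])
p,d,X=wrist('w6');z=X[...,2];sat=p.max(-1)-p.min(-1)
m=(d>0)&(np.hypot(X[...,0]-.463,X[...,1]-.22)<.07)&(sat<30)
for lo,hi in((.018,.03),(.046,.06)):
    k=m&(z>lo)&(z<hi);print(k.sum(),rect(X[k]),np.median(z[k]))
print(np.degrees(np.arctan2(T[1,2],T[0,2])),s['ee_pos'])
E
```

```text
t: 14.35
ee_pos: [0.4961, 0.045, 0.3228]
ee_rot: [[-0.001, 0.471, 0.882], [0.0, 0.882, -0.471], [-1.0, -0.0, -0.001]]
force: [1.0, 0.2, 1.0]
grip_width: 0.0854
t: 14.85
ee_pos: [0.4612, 0.222, 0.3028]
ee_rot: [[-0.001, -0.116, 0.993], [-0.0, 0.993, 0.116], [-1.0, 0.0, -0.001]]
force: [0.8, -0.2, -0.6]
grip_width: 0.0851
t: 15.15
ee_pos: [0.4619, 0.2197, 0.3035]
ee_rot: [[-0.001, -0.109, 0.994], [-0.0, 0.994, 0.109], [-1.0, -0.0, -0.001]]
force: [-0.1, -0.7, -1.0]
grip_width: 0.0855
3988 (array([461.3, 220. ]), array([ 70.1, 100.1]), 6.0) 0.023151573030799212
536 (array([461.6, 220. ]), array([23.4, 52.2]), 5.8) 0.05101889219657309
6.278221425508662 [0.46193365 0.21965969 0.30349538]
```

View pics/w6.png

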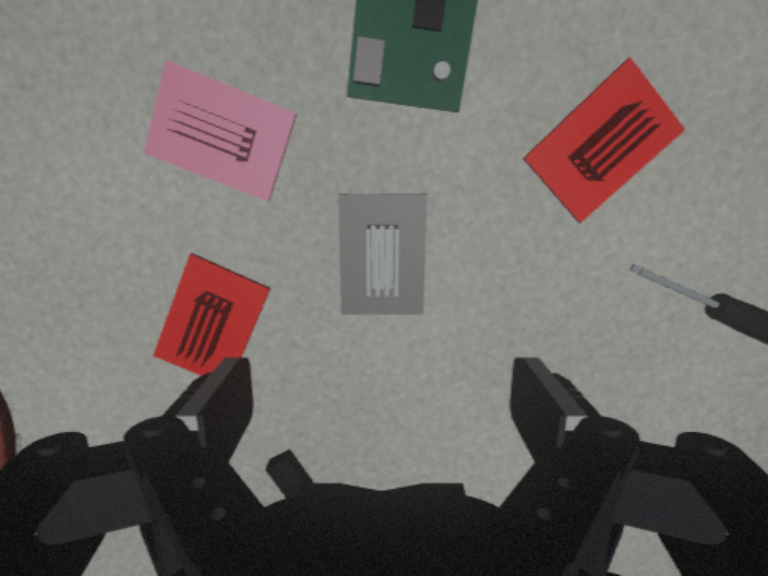

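The grey cover's heat sink is centred at (382,260), between the jaws. I descend and grip it.

```bash
python3 -m jog '[[50,0,0,0,0,0],[100,0,0,0,0,0],[150,0,0,0,0,0],[190,0,0,0,0,0],[204,0,0,0,0,0]]' 1
python3 -m jog '[[0,0,0,0,0,0],[0,0,0,0,0,0],[0,0,0,0,0,0],[0,0,0,0,0,0],[0,0,0,0,0,0]]' 0.15
python3 -m jog '[[0,0,0,0,0,0],[0,0,0,0,0,0],[0,0,0,0,0,0]]'
python3 -m jog '[[-10,0,0,0,0,0],[-50,0,0,0,0,0],[-100,0,0,0,0,0],[-150,0,0,0,0,0],[-200,0,0,0,0,0]]'
python3 -m jog '[[0,0,0,0,0,0],[0,0,0,0,0,0],[0,0,0,0,0,0]]'
python3 - <<'E'
from wl import *
s=r.read_state();T=np.array(s['ee_rot'])
p,d,X=wrist('w7')
L=(X-np.array(s['ee_pos']))@T   # tool coords
sat=p.max(-1)-p.min(-1)
m=(d>0)&(L[...,0]>.055)&(L[...,0]<.09)&(abs(L[...,2])<.045)&(abs(L[...,1])<.07)&(p.mean(-1)>60)
print(m.sum(),np.median(L[m],0),rect(L[m][:,1:]),np.histogram(L[m][:,0],bins=np.arange(.055,.092,.004)))
k=m&(L[...,1]>.03);A=np.c_[L[k][:,1:],np.ones(k.sum())];f=np.linalg.lstsq(A,L[k][:,0],rcond=None)[0];print("plate slope",f)
E
```

```text
t: 15.7
ee_pos: [0.4595, 0.2186, 0.0957]
ee_rot: [[-0.006, -0.108, 0.994], [-0.001, 0.994, 0.108], [-1.0, -0.0, -0.006]]
force: [-0.5, 0.0, 0.0]
grip_width: 0.0852
t: 16.2
ee_pos: [0.463, 0.2203, 0.102]
ee_rot: [[0.003, -0.11, 0.994], [0.001, 0.994, 0.11], [-1.0, 0.0, 0.003]]
force: [-0.8, -0.5, 7.3]
grip_width: 0.023
t: 16.5
ee_pos: [0.463, 0.2203, 0.102]
ee_rot: [[0.003, -0.11, 0.994], [0.001, 0.994, 0.11], [-1.0, 0.0, 0.003]]
force: [-0.4, 0.1, 6.1]
grip_width: 0.0227
t: 17.0
ee_pos: [0.4611, 0.22, 0.3029]
ee_rot: [[0.001, -0.11, 0.994], [0.0, 0.994, 0.11], [-1.0, 0.0, 0.001]]
force: [1.3, 0.8, -1.4]
grip_width: 0.0232
t: 17.3
ee_pos: [0.4612, 0.2199, 0.299]
ee_rot: [[-0.001, -0.11, 0.994], [-0.0, 0.994, 0.11], [-1.0, -0.0, -0.002]]
force: [0.8, -0.3, -1.6]
grip_width: 0.0228
13345 [ 0.07875342  0.02557944 -0.00061416] (array([-0.1, -0.5]), array([ 70.3, 100.5]), 90.0) (array([ 266,  247,  214,  186, 1873, 5572, 4987,    0,    0]), array([0.055, 0.059, 0.063, 0.067, 0.071, 0.075, 0.079, 0.083, 0.087,
       0.091]))
plate slope [0.00820596 0.00328365 0.07864411]
```

View pics/w7.png

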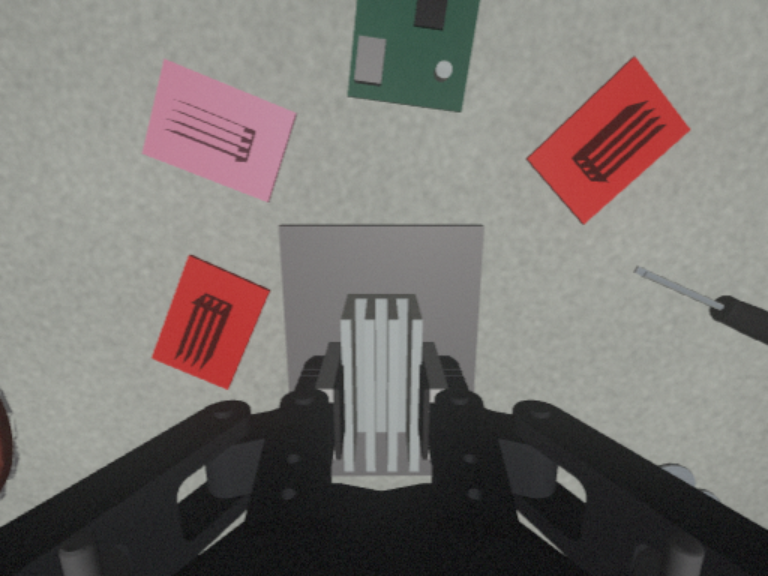

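The view shows the cover held square and centred in the jaws, its plate top about 78 mm ahead of the TCP. I carry it above the case.

```bash
python3 -m jog '[[0,-30,2,0,0,0],[0,-75,5,0,0,0],[0,-120,8,0,0,0],[0,-170,12,0,0,0],[0,-218,15,0,0,0]]'
python3 -m jog '[[0,-48,3,-4,0,0],[0,-96,6,-8,0,0],[0,-144,10,-12.5,0,0],[0,-190,14,-12.5,0,0],[0,-215,15,-12.5,0,0]]'
python3 -m jog '[[0,0,0,0,0,0],[0,0,0,0,0,0],[0,0,0,0,0,0]]'
python3 - <<'E'
from wl import *
s=r.read_state();T=np.array(s['ee_rot'])
p,d,X=wrist('w8')
print(s['ee_pos'],"yaw",np.degrees(np.arctan2(T[1,2],T[0,2])),"down",T[:,0])
L=(X-np.array(s['ee_pos']))@T
m=(d>0)&(L[...,0]>.07)&(L[...,0]<.086)&(abs(L[...,2])<.045)&(abs(L[...,1])<.07)&(p.mean(-1)>60)
print("plate",rect(L[m][:,1:]))
e=np.array([.538,-.207,.1])-s['ee_pos'];print("seat in tool",T.T@e*1000)
E
```

```text
t: 17.85
ee_pos: [0.4999, 0.0033, 0.2984]
ee_rot: [[-0.002, -0.11, 0.994], [0.001, 0.994, 0.11], [-1.0, 0.001, -0.002]]
force: [0.9, -0.5, -1.0]
grip_width: 0.0228
t: 18.35
ee_pos: [0.5385, -0.2101, 0.2976]
ee_rot: [[-0.002, -0.32, 0.947], [0.001, 0.947, 0.32], [-1.0, 0.002, -0.002]]
force: [1.9, 0.1, -0.9]
grip_width: 0.0232
t: 18.65
ee_pos: [0.5387, -0.2059, 0.2992]
ee_rot: [[-0.001, -0.323, 0.946], [0.001, 0.946, 0.323], [-1.0, 0.001, -0.001]]
force: [-1.0, -0.4, 0.2]
grip_width: 0.0227
[ 0.53874138 -0.20593306  0.29924316] yaw 18.85014836083816 down [-0.00100587  0.00108679 -0.9999989 ]
plate (array([-0.2, -0.4]), array([100.8,  70.3]), 0.1)
seat in tool [199.24252512  -1.03985695  -0.9266423 ]
```

View pics/w8.png

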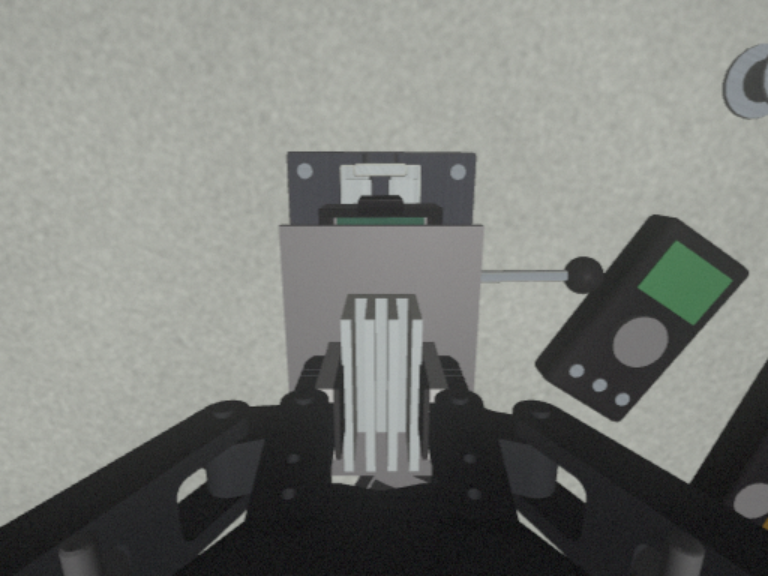

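The case rim (319–443, row 205) and its +y clip show beyond the plate, and both look centred at column about 382. I check the y alignment numerically.

```bash
python3 - <<'E'
from h import *
from station import r
s=r.read_state();T=np.array(s['ee_rot']);p,d,X=load('w8')
L=(X-np.array(s['ee_pos']))@T*1000;z=X[...,2]
m=(d>0)&(z>.112)&(z<.128)&(abs(L[...,2])<45)&(L[...,1]>30)&(L[...,1]<75)
for lo,hi in((-34,-15),(15,34)):
    k=m&(L[...,2]>lo)&(L[...,2]<hi);print(lo,k.sum(),np.percentile(L[k][:,1],[2,50,98]).round(1),np.median(z[k]))
k=m&(L[...,1]<49);print("z extents",np.percentile(L[k][:,2],[1,99]).round(1))
g=(d>0)&(p[...,1]>p[...,0]+12)&(z>.07)&(z<.12)&(L[...,1]<60)&(L[...,1]>25);print("pcb",np.percentile(L[g][:,1],98),np.percentile(L[g][:,2],[2,98]))
E
```

```text
-34 178 [39.4 45.4 47.7] 0.12208917607941089
15 190 [38.9 44.9 47.9] 0.12170087089036423
z extents [-35.9  33.5]
pcb 39.24331460782371 [-27.46383434  25.51437981]
```

```bash
python3 -m jog '[[20,-1.2,-0.8,0,0,0],[40,-1.2,-0.8,0,0,0],[58,-1.2,-0.8,0,0,0],[66,-1.2,-0.8,0,0,0],[66,-1.2,-0.8,0,0,0]]'
python3 -m jog '[[3,0,0,0,0,0],[6,0,0,0,0,0],[8,0,0,0,0,0],[8,0,0,0,0,0]]'
```

```text
t: 19.2
ee_pos: [0.5382, -0.2073, 0.2329]
ee_rot: [[-0.002, -0.323, 0.946], [0.001, 0.946, 0.323], [-1.0, 0.002, -0.001]]
force: [0.3, -0.1, -1.0]
grip_width: 0.0226
t: 19.6
ee_pos: [0.5387, -0.2085, 0.2259]
ee_rot: [[0.0, -0.322, 0.947], [-0.0, 0.947, 0.322], [-1.0, -0.0, 0.0]]
force: [0.6, 0.2, -1.4]
grip_width: 0.023
```

```bash
python3 -m jog '[[1.5,0,0,0,0,0],[3,0,0,0,0,0],[4.5,0,0,0,0,0],[6,0,0,0,0,0],[6,0,0,0,0,0]]'
python3 -m jog '[[1.5,0,0,0,0,0],[3,0,0,0,0,0],[4,0,0,0,0,0],[4,0,0,0,0,0]]'
```

```text
t: 20.1
ee_pos: [0.5386, -0.2084, 0.2196]
ee_rot: [[-0.0, -0.322, 0.947], [0.0, 0.947, 0.322], [-1.0, 0.0, -0.0]]
force: [-0.8, -1.0, -0.7]
grip_width: 0.0227
t: 20.5
ee_pos: [0.539, -0.2086, 0.2166]
ee_rot: [[0.001, -0.322, 0.947], [-0.001, 0.947, 0.322], [-1.0, -0.001, 0.001]]
force: [-1.2, 0.4, 3.9]
grip_width: 0.0227
```

```bash
python3 -m jog '[[1,0,0,0,0,0],[2,0,0,0,0,0],[3,0,0,0,0,0],[3,0,0,0,0,0]]'
python3 -m jog '[[1,0,0,0,0,0],[2,0,0,0,0,0],[3,0,0,0,0,0],[3,0,0,0,0,0]]'
python3 -m jog '[[1,0,0,0,0,0],[2,0,0,0,0,0],[3,0,0,0,0,0],[3,0,0,0,0,0]]'
```

```text
t: 20.9
ee_pos: [0.5392, -0.2087, 0.2142]
ee_rot: [[0.002, -0.322, 0.947], [-0.001, 0.947, 0.322], [-1.0, -0.002, 0.002]]
force: [-1.0, 2.2, 8.0]
grip_width: 0.0233
t: 21.3
ee_pos: [0.5388, -0.2084, 0.2099]
ee_rot: [[0.0, -0.322, 0.947], [0.0, 0.947, 0.322], [-1.0, -0.0, 0.0]]
force: [1.0, 1.2, 1.1]
grip_width: 0.0231
t: 21.7
ee_pos: [0.5384, -0.2084, 0.2063]
ee_rot: [[-0.001, -0.322, 0.947], [0.0, 0.947, 0.322], [-1.0, 0.001, -0.0]]
force: [1.3, 0.3, -0.9]
grip_width: 0.0226
```

```bash
python3 -m jog '[[1,0,0,0,0,0],[2,0,0,0,0,0],[2,0,0,0,0,0],[2,0,0,0,0,0]]'
python3 -m jog '[[1,0,0,0,0,0],[2,0,0,0,0,0],[2,0,0,0,0,0],[2,0,0,0,0,0]]'
```

```text
t: 22.1
ee_pos: [0.5385, -0.2084, 0.2051]
ee_rot: [[-0.0, -0.322, 0.947], [-0.0, 0.947, 0.322], [-1.0, 0.0, -0.0]]
force: [-2.6, 0.9, 4.9]
grip_width: 0.0228
t: 22.5
ee_pos: [0.5386, -0.2084, 0.2049]
ee_rot: [[0.001, -0.322, 0.947], [-0.001, 0.947, 0.322], [-1.0, -0.001, 0.0]]
force: [-7.0, 4.1, 18.0]
grip_width: 0.0229
```

```bash
python3 -m jog '[[-0.4,0.4,-0.3,0,0,0],[-0.4,0.6,-0.5,0,0,0],[-0.4,0.6,-0.5,0,0,0],[-0.4,0.6,-0.5,0,0,0],[-0.4,0.6,-0.5,0,0,0]]'
python3 - <<'E'
from wl import *
for i in range(3):
    s=r.read_state();T=np.array(s['ee_rot']);print(np.round(s['force'],1),np.round(s['wrist_torque'],2),s['ee_pos'],"yaw",np.degrees(np.arctan2(T[1,2],T[0,2])))
    if i==0:p,d,X=wrist('w9')
    if i==1:
        q,e=__import__('station').snapshot('scene');cv2.imwrite('pics/scene1.png',cv2.resize(q[140:300,80:300,::-1],None,fx=3.4,fy=3.4,interpolation=cv2.INTER_CUBIC))
E
```

```text
t: 23.0
ee_pos: [0.5385, -0.2084, 0.2051]
ee_rot: [[0.002, -0.322, 0.947], [-0.001, 0.947, 0.322], [-1.0, -0.002, 0.001]]
force: [-1.9, 1.8, 12.7]
grip_width: 0.023
[-1.9  1.8 12.7] [ 0.37  0.97 -0.04] [ 0.53845753 -0.20837099  0.20507508] yaw 18.805469982169708
[-2.8  1.1 12.8] [ 0.39  0.98 -0.  ] [ 0.53842955 -0.20834332  0.20504605] yaw 18.806078982644813
[-2.7  2.  14. ] [ 0.35  1.07 -0.01] [ 0.53845577 -0.20838496  0.20507775] yaw 18.80598034614552
```

View pics/w9.png

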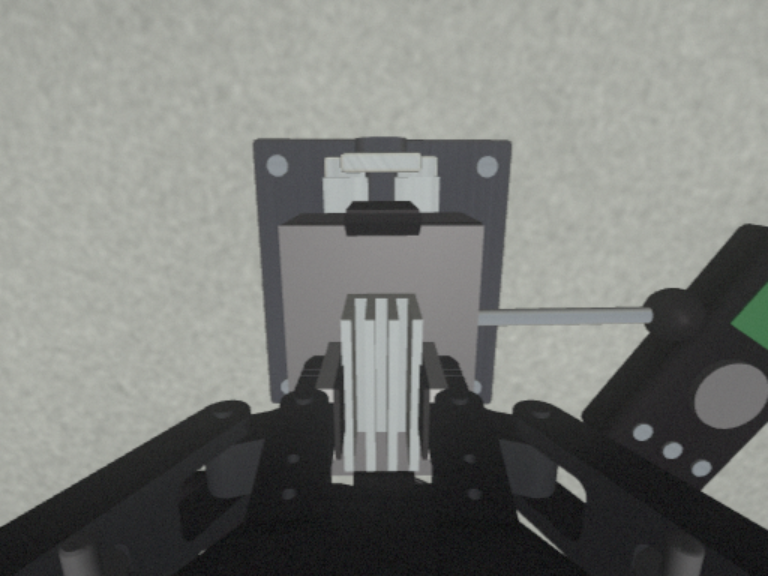

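View pics/scene1.png

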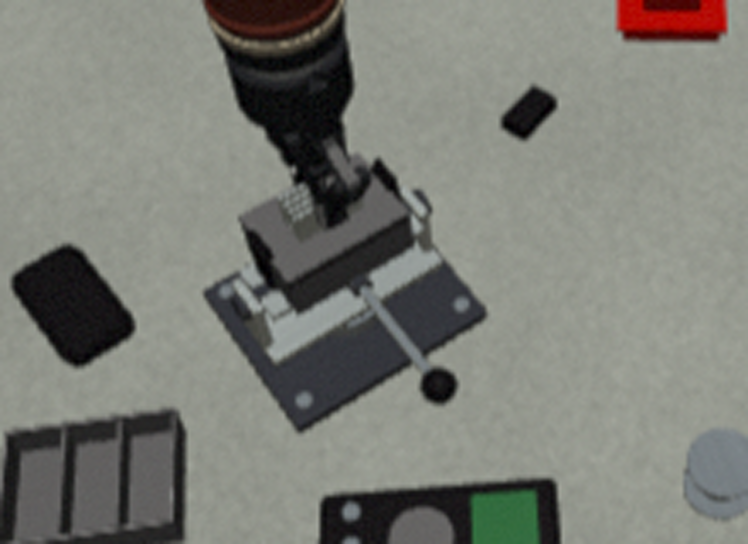

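Both clip noses lie over the plate: +y at (347–420, 205–233) in the wrist view, -y at the left end in the scene view. I check that the case is still level and square under load.

```bash
python3 - <<'E'
from h import *
p,d,X=load('w9');z=X[...,2];v,u=np.mgrid[:384,:512]
k=(np.hypot(X[...,0]-.671,X[...,1]+.163)<.025)&(z>.065)&(p.max(-1)<50);B,e=sphere(X[k],.013)
f=(d>0)&(z>.005)&(z<.02)&(np.hypot(X[...,0]-.538,X[...,1]+.207)<.12)
b=B[:2]-[.538,-.2073];print("ball",k.sum(),B,e,"az",np.degrees(np.arctan2(b[1],b[0])),"foot z",np.median(z[f]),rect(X[f]))
D=X-np.array([.538,-.207,0]);a=np.radians(18.5);x=D@[np.cos(a),np.sin(a),0];y=D@[-np.sin(a),np.cos(a),0]
m=(d>0)&(abs(x)<.034)&(y>.03)&(y<.046)&(z>.115)&(z<.14)&(p.min(-1)>70)
A=np.c_[x[m],y[m],np.ones(m.sum())];c=np.linalg.lstsq(A,z[m],rcond=None)[0];print("plate z",c[2],"slopes deg",np.degrees(c[:2]),m.sum())
m=(d>0)&(y>-.02)&(y<.055)&(x>-.045)&(x<.045)&(z>.122)&(z<.132)&(p.min(-1)>70);P=X[m];L=P
# plate +y edge/left side yaw
q,e2=__import__('cv2').minAreaRect((P[:,:2]*1000).astype(np.float32))[1:];print(q,e2)
m=(d>0)&(x>.05)&(x<.12)&(abs(y)<.012)&(z>.065);R=X[m];w=np.linalg.svd(R-R.mean(0))[2][0];w*=np.sign(w[0]);print("rod",np.degrees([np.arctan2(w[1],w[0]),np.arcsin(w[2])]),R.mean(0))
E
```

```text
ball 931 [ 0.67064447 -0.16240568  0.07566145] 0.0005546438737571391 az 18.698700840115986 foot z 0.013016023855109258 (array([ 538.1, -207.7]), array([150.7, 168.3]), 18.7)
plate z 0.12611793068780472 slopes deg [-0.34810133 -0.05792947] 3889
(70.50953674316406, 74.20915222167969) 18.86634635925293
rod [  0.5590347  -76.17194046] [ 0.59550834 -0.17936852  0.17477434]
```

```bash
python3 -m jog '[[0.2,0,0,0,0,0],[0.2,0,0,0,0,0],[0.2,0,0,0,0,0],[0.2,0,0,0,0,0],[0.2,0,0,0,0,0]]'; python3 -m jog '[[0,0,0,0,0,0],[0,0,0,0,0,0],[0,0,0,0,0,0]]'
```

```text
t: 23.6
ee_pos: [0.5385, -0.2084, 0.205]
ee_rot: [[0.002, -0.322, 0.947], [-0.002, 0.947, 0.322], [-1.0, -0.002, 0.001]]
force: [-2.3, 2.7, 13.2]
grip_width: 0.0225
t: 23.9
ee_pos: [0.5384, -0.2084, 0.205]
ee_rot: [[0.002, -0.322, 0.947], [-0.001, 0.947, 0.322], [-1.0, -0.002, 0.001]]
force: [-3.3, 1.8, 14.4]
grip_width: 0.0229
```

Wrist force is about 14 N, plus about 1 N of cover weight, so roughly 15 N on the seal. I hand it in.

```bash
python3 -c "
from station import r
print(r.sign_off(), r.read_state()['force'])"
```

```text
the job is handed in; nothing more can be done
the job is handed in; nothing more can be done
```

I levelled and squared the case by its ball handle, fitted the grey cover and pressed it down until the clips snapped. I handed the job in at 23.9 s (limit 64 s), with the arm still gripping and pressing the cover.

- **Level and square:** levelling took three grips of the ball: the tilt was about +1.6°, then −1.2°, then −0.5°. Under load, the plate read about −0.35° and the ball height about −0.5°. The swivel was within about 0.3° of square. The camera calibration limits these figures. My rod-direction check failed in the last picture because it picked up other points, so I ignored it.
- **Fit and clips:** the force rose to about 8 N, fell suddenly to about 1 N, and then the plate sat on the seal. The drop came about 5–9 mm above home, earlier than the 1–2 mm described. The TCP finished at 205 mm and the plate top at about 127 mm, both as expected for home. The +y clip is clearly over the plate. The −y clip also looks snapped, but I saw it only in the coarser scene view.
- **Pressing:** the last reading was 14.4 N, which is about 15 N on the seal with the cover's weight. About 4 N of sideways force remained. The highest reading during the press was 18 N.
- **Other objects:** I touched nothing else on the bench, and what the last two pictures show of it looks unmoved.

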